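# Put the compressor bar back in a lever arch file

### The arm

A 6-joint arm with a two-finger parallel gripper is mounted at the origin on the work surface. World frame = base frame: x ahead of the robot, y to its left, z up, the work surface at z = 0. Lengths are in m, angles in rad, forces in N, time in s.
With the tool pointing down it reaches from about 0.275 to 0.775 m from the base axis. Payload 14.6 kg.
Tool frame: the origin (TCP) lies where the fingers leave the gripper's body, on its centre line; the fingertips stand 73 mm ahead of it and the grasp point (between the pads) lies 54 mm ahead of it; z points along the fingers, y is the line along which they close (so a half turn about z gives the same grasp; the last joint's range is limited). The gripper opens to 85 mm and grips with 20 to 120 N. Pads are 22 mm wide; open, the fingers measure 114 mm over their backs; the gripper's body (76 mm by 85 mm) begins 54 mm behind the grasp point. The pads swing forward as they close: fully open they stand 13 mm farther back than shut.
Start: joints at [-1.405, 0.263, -0.048, 1.259, 0, 1.415], TCP at [0.166, -0.498, 0.304] pointing down, gripper open.
Joint ranges: [-2.65, 2.65], [-0.89, 1.7], [-1.18, 1.37], [-2.13, 2.11], [-1.35, 1.29], [-3.14, 3.14]. Speed limits (rad/s): [1.89, 1.89, 2.57, 2.79, 3.14, 3.14].

### API

Orientations are given as a unit quaternion [w, x, y, z].
In Python, from workcell import arm gives the robot as it stands.
- The arm moves only by the tool apply_moves, never from a script. Its argument "motion" is one flat list of numbers, 7 for each row, row after row: the opening, from 0 (shut) to 1 (fully open), then the shift along the tool's x, y, z normalised to -1 to 1, where 1 is 0.8 m, then the turn, a rotation vector about the tool's x, y, z normalised to -1 to 1, where 1 is pi rad. A call has 1 to 20 rows; each row is the pose to reach, as a shift and turn from the pose commanded when the call began, along the tool's axes at that moment, turning the shorter way round; what a row does not reach only later rows make up. A row lasts 1/12 s, in which the tool goes at most 41.7 mm and 7.16 degrees, less where a joint would pass 70% of its speed; a pose out of reach is approached as far as the arm can. A call with a number of a shift or a turn outside -1 to 1 is refused whole. A call with a gripper value outside its range is refused whole. The fingers move at their own pace and stop on an object; "squeeze" is the grip in N (left out, the last holds). Time passes only in rows, so rows that repeat a pose let the fingers close. It gives the time, the measured TCP pose, the force, the opening and the grip force at its end, in the units of the state.
- arm.get_obs(): the state, without advancing time (a new reading comes with each control period).
- arm.read_camera(name): name is "scene" or "top" or "wrist"; returns a dict with "img" (384x512x3 uint8, blue, green, red), "range_z" (384x512 float32, m along the optical axis (not along the pixel's ray), 0 where there is no reading), "K" (3x3 intrinsics, pixels), "R" (3x3) and "t" (3): a world point X has camera coordinates R X + t; the wrist camera has in their place "T_tool_cam" (4x4, takes a point from camera to tool coordinates, whose origin is the TCP and whose axes are the flange's). Camera axes: x right, y down, z forward; pixel columns grow to the right and rows downward; lengths in m; the calibration is good to about 2 mm. A picture is of the moment at which its call begins: read the wrist's pose just before it.
- arm.hand_in(): hands the job in; it is judged then, once.
The state is a dict: "t": time; "qpos": joint angles; "qvel": joint speeds; "tau": joint torques, N m; "tcp_pos": TCP position; "tcp_rot": TCP orientation; "ft_force": force on the tool from outside, world axes, zero at the start; "torque": the same for the moment, N m; "opening": finger opening in m; "grip_force": force on a finger pad.
Only numpy, scipy, OpenCV 4.12 (cv2) and the standard library are available. Lean on these libraries where they do the work, as an engineer would, in place of code of your own. Each camera call takes 0.05 s, during which the arm holds its last target. There are 200 camera calls.

### The job

The compressor bar has been left lying on the open cover of the lever arch file. Lift the lever to spring the rings open, put the bar over both posts, slide it down and press it flat onto the filed cards (a push of about 10 N; much more creases them), then press the lever fully down to close the rings again. Leave the other things on the table alone.

Things in the scene. Friction and masses are not known exactly. Their poses are not given: they have to be found in the camera images.
- file: half-size lever arch file with grey boards, lying open on the table; it does not move. Origin on the table midway between its two posts; +x runs along the spine, away from the lever's finger end; +y points to the spine and the open front cover; z up. Boards 3 mm thick, x -128 to 128 mm: back board y -145 to 73, spine 73 to 145, front cover 148 to 364 mm. A steel base plate carries posts, rings and lever
- post_near (a point): top of the steel post at file x = -40 mm, y = 0. Both posts are upright, 6 mm thick with a rounded top, 56 mm above the table, 80 mm apart. While the rings are shut their ends plug the posts' tops
- post_far (a point): top of the like post at file x = +40 mm, y = 0
- cards: block of filed cards round the posts: file x -105 to 105, y -136 to 12 mm. Origin on the table at the posts' midpoint, axes as the file's. Its level top is 16 to 38 mm above the table, as the file is more or less full: that height is in no reading and must be seen or felt. It gives 1 mm for 10 N; pressing the bar on it with 5 to 18 N is right, over 25 N creases it
- bar: loose black plastic compressor bar, 124 x 20 mm and 6 mm thick, about 35 g, lying on the front cover. Origin in the middle of its underside, x along it, z up. Two 8 mm holes straight through at x = -40 and +40 mm, 80 mm apart (1 mm play all round on a post; either way round fits). In the middle a finger grip 36 mm long, 20 mm wide (y), rising to 18 mm above the underside
- lever (a joint): angle of the lever in rad: 0 lying down (rings shut), 1.25 standing up (rings open). Hinged at point lever_hinge about the file's +y axis; the finger end swings up. It is held down by an over-centre spring: lifting starts at about 7 N at the finger end, past about 0.25 rad it springs up by itself. Pressing it back takes up to about 17 N at the finger end around mid-travel and it snaps home below about 0.2 rad. Hard stops at both ends
- rings (a joint): angle of the two rings in rad: 0 shut on the posts, about 0.85 sprung open towards the spine (+y). Driven by the lever: rings = 0.68 x lever
- lever_hinge (a point): pivot of the lever, at file x = -56, y = 56 mm, 26 mm above the table
- lever_tab (a point): centre of the rolled finger end of the steel lever: a roll 12 mm thick and 24 mm long (along file y), 62 mm from the pivot, and 2 mm above it when down. Down it points to file -x and lies 28 mm above the table with nothing under it or 25 mm to either side down to the board; up, its centre is about 85 mm above the table. The lever itself is a channel 12 mm wide
- tube_rack: aluminium rack of capped sample tubes, 246 x 82 mm, 114 mm high, loose on the table beside the file. Origin at the middle of its underside. Leave alone
- wash_bottle: white wash bottle with bent spout, 72 mm thick, 222 mm high, loose on the table beside the front cover. Leave alone
- swab_box: clear plastic box of swabs, 130 x 170 mm, 75 mm high, loose on the table beside the front cover. Leave alone
Things that resemble listed ones, but are neither listed nor needed, are in the scene too. Of the things like the bar, leave any that is green or yellow; of the rest the smaller one is meant.

How it is judged:
By the outcome, as a careful person would: the job done as asked, in the order asked, and still so for the second after the job is handed in, with the robot touching nothing.
It also fails if it takes over 72 s, if anything falls off the work surface, if the arm or the gripper's body presses on something with over 40 N, if the wrist force passes 120 N, or if a joint passes its speed limit or range.

## Working session

There is one attempt and no reset: what is moved stays moved. The work goes in short steps, Python scripts to look and compute and a tool call to move; the robot and the scene stay as the last step left them, time stands still between calls to the robot, and variables do not carry over. Pictures are saved under pics/ and viewed, at most 10 in all, crops included, and the job is handed in when it is done.

Besides the shell and the picture viewer there is one more tool, called after "Emit:" by a JSON object that holds its "name" and its "arguments". apply_moves: Moves the arm, as the interface text tells. Its arguments: {"type":"object","properties":{"motion":{"type":"array"},"squeeze":{"type":"number"}},"required":["motion"]}

```bash
ls; mkdir -p pics
cat > h.py <<'E'
import numpy as np, cv2
from workcell import arm
from scipy.spatial.transform import Rotation as Ro
def cam(n):
    o=arm.get_obs(); c=arm.read_camera(n)
    if n=="wrist":
        q=o["tcp_rot"]; R=Ro.from_quat([q[1],q[2],q[3],q[0]]).as_matrix()
        T=np.eye(4);T[:3,:3]=R;T[:3,3]=o["tcp_pos"]; W=T@c["T_tool_cam"]
        c["R"]=W[:3,:3].T; c["t"]=-W[:3,:3].T@W[:3,3]
    return c
def ray(c,uv,z):
    "pixel onto plane at height z"
    d=c["R"].T@np.linalg.inv(c["K"])@np.array([uv[0],uv[1],1.]); o=-c["R"].T@c["t"]
    return o+d*(z-o[2])/d[2]
def pts(c):
    "range image -> world points"
    v,u=np.mgrid[:384,:512]; z=c["range_z"]
    p=np.stack([u,v,np.ones_like(u)],-1)@np.linalg.inv(c["K"]).T*z[...,None]
    return (p-c["t"])@c["R"]
def proj(c,X):
    p=c["K"]@(c["R"]@np.array(X)+c["t"]); return p[:2]/p[2]
def two(c1,uv1,c2,uv2):
    "point nearest two rays"
    A=[];b=[]
    for c,uv in((c1,uv1),(c2,uv2)):
        d=c["R"].T@np.linalg.inv(c["K"])@np.array([uv[0],uv[1],1.]);d/=np.linalg.norm(d);o=-c["R"].T@c["t"]
        P=np.eye(3)-np.outer(d,d);A.append(P);b.append(P@o)
    return np.linalg.lstsq(np.vstack(A),np.hstack(b),rcond=None)[0]
E
python3 - <<'E'
from h import *
o=arm.get_obs(); print({k:np.round(v,3) for k,v in o.items()})
a=cam("scene");b=cam("top")
for c,n in((a,"scene"),(b,"top")):
    print(n,"cam at",-c["R"].T@c["t"], (c["range_z"]>0).mean())
    cv2.imwrite(f"pics/{n}0.png",cv2.resize(c["img"],(800,600)))
np.savez("top0.npz",**b); np.savez("scene0.npz",**a)
E
```

```text
pics
{'t': np.float64(0.0), 'qpos': array([-1.405,  0.264, -0.049,  1.259, -0.   ,  1.416]), 'qvel': array([ 0.001,  0.   , -0.001,  0.001, -0.003,  0.001]), 'tau': array([ 1.0000e-03, -6.3761e+01,  3.8456e+01,  1.4000e-02, -0.0000e+00,
        0.0000e+00]), 'tcp_pos': array([ 0.166, -0.498,  0.303]), 'tcp_rot': array([-0.001,  0.987,  0.16 , -0.   ]), 'ft_force': array([ 0.762,  0.052, -0.437]), 'torque': array([ 0.031, -0.078, -0.009]), 'grip_force': np.float64(0.0), 'opening': np.float64(0.085)}
scene cam at [ 1.1110728  -0.66958023  0.73722881] 0.9655405680338541
top cam at [0.4119482  0.12149474 1.06330951] 0.9962158203125
```

View pics/top0.png

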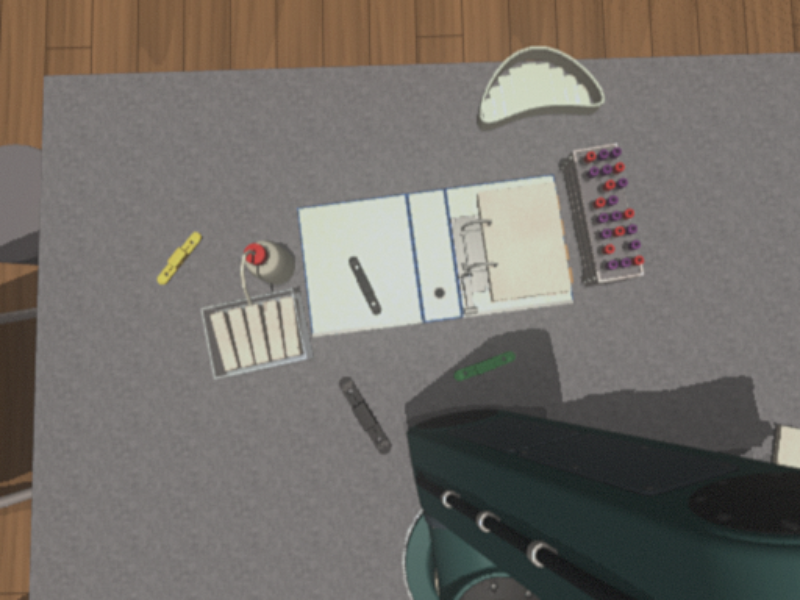

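View pics/scene0.png

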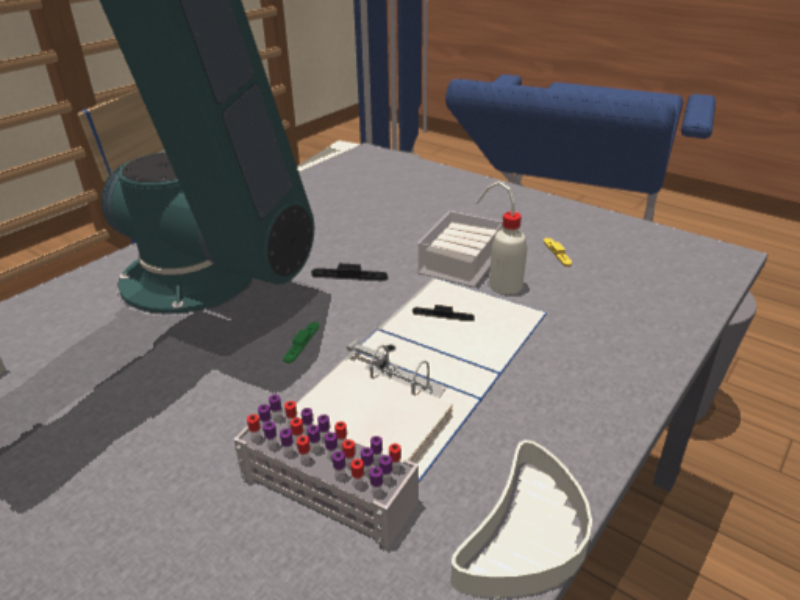

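Top view (800 px): the file spans (300,209), (555,177), (573,303) and (313,336), and the lever's finger end is near (470,312). Bar-like things:
- black at (365,285) on the cover
- larger black at (365,415) on the table
- green at (487,365)
- yellow at (180,258)

The smaller black one on the cover fits. I'll confirm it by measuring and with a crop.

Run:
```python
from h import *
c=dict(np.load("top0.npz")); s=512/800
C=[ray(c,np.array(p)*s,.003)[:2] for p in((300,209),(555,177),(573,303),(313,336))]
print("corners",np.round(C,4))
C=np.array(C) # TL=(+x,+y364) TR=(+x,-145) BR=(-x,-145) BL=(-x,364)
src=np.array([[.128,.364],[.128,-.145],[-.128,-.145],[-.128,.364]])
a=src-src.mean(0);b=C-C.mean(0);U,S,V=np.linalg.svd(a.T@b);R=(U@V).T
t=C.mean(0)-R@src.mean(0);print("file origin",t,"yaw",np.degrees(np.arctan2(R[1,0],R[0,0])),"res",np.round(src@R.T+t-C,4))
P=pts(c)
F=lambda x,y:R@np.array([x,y])+t
hsv=cv2.cvtColor(c["img"],cv2.COLOR_BGR2HSV)
m=((hsv[...,2]<75)).astype(np.uint8)
for r in((210,150,255,210),(205,230,260,300)):
    k=np.zeros_like(m);k[r[1]:r[3],r[0]:r[2]]=m[r[1]:r[3],r[0]:r[2]]
    n,l,st,_=cv2.connectedComponentsWithStats(k);i=1+st[1:,4].argmax();ct=cv2.findContours((l==i).astype(np.uint8),0,2)[0][0]
    z=np.median(P[...,2][l==i]);rc=cv2.minAreaRect(ct);box=np.array([ray(c,q,.009)[:2] for q in cv2.boxPoints(rc)])
    print(rc,"z",z,np.percentile(P[...,2][l==i],[5,95]),"centre",ray(c,rc[0],.009),"sides",np.linalg.norm(box[1]-box[0]),np.linalg.norm(box[2]-box[1]),box.round(4).tolist())
for n,x,y in(("cards",0,-.07),("cards",.05,-.09),("cover",-.05,.33)):
    u=proj(c,[*F(x,y),.03]).round().astype(int);print(n,u,np.median(P[u[1]-3:u[1]+4,u[0]-3:u[0]+4,2]))
cv2.imwrite("pics/crop.png",cv2.resize(c["img"][130:295,190:380],None,fx=4,fy=3.6*4/3.6)[:600])
```

```text
corners [[ 0.6772  0.3293]
 [ 0.7267 -0.1723]
 [ 0.4785 -0.1952]
 [ 0.4276  0.3067]]
file origin [ 0.5882039  -0.04183157] yaw 5.607098040574194 res [[ 0.0028  0.0036]
 [ 0.0031 -0.0013]
 [-0.0035 -0.0035]
 [-0.0024  0.0012]]Traceback (most recent call last):
  File "<stdin>", line 15, in <module>
ValueError: attempt to get argmax of an empty sequence
```

Run:
```python
from h import *
c=dict(np.load("top0.npz")); P=pts(c)
hsv=cv2.cvtColor(c["img"],cv2.COLOR_BGR2HSV);print(c["img"][182,232:236].tolist(),c["img"][265,232:236].tolist())
for r,T in(((212,150,255,210),130),((205,230,260,300),75)):
    k=np.zeros((384,512),np.uint8);k[r[1]:r[3],r[0]:r[2]]=(hsv[...,2]<T)[r[1]:r[3],r[0]:r[2]]
    n,l,st,_=cv2.connectedComponentsWithStats(k)
    if n<2: continue
    i=1+st[1:,4].argmax();ct=cv2.findContours((l==i).astype(np.uint8),0,2)[0][0]
    rc=cv2.minAreaRect(ct);box=np.array([ray(c,q,.009)[:2] for q in cv2.boxPoints(rc)])
    e=[box[1]-box[0],box[2]-box[1]];L=max(e,key=np.linalg.norm)
    print("z",np.percentile(P[...,2][l==i],[5,50,95]),"centre",ray(c,rc[0],.009),"sides",[np.linalg.norm(x) for x in e],"yaw",np.degrees(np.arctan2(L[1],L[0])))
R=Ro.from_euler('z',5.607,True).as_matrix()[:2,:2];t=np.array([.5882,-.0418])
F=lambda x,y:R@np.array([x,y])+t
for n,x,y in(("cards",0,-.07),("cards",.05,-.09),("cover",-.05,.33),("table",-.2,.1)):
    u=proj(c,[*F(x,y),.03]).round().astype(int);print(n,u,np.median(P[u[1]-3:u[1]+4,u[0]-3:u[0]+4,2]))
cv2.imwrite("pics/crop.png",cv2.resize(c["img"][130:280,190:380],None,fx=4,fy=4))
```

```text
[[82, 85, 87], [81, 85, 84], [85, 87, 89], [81, 85, 84]] [[74, 76, 79], [72, 75, 76], [76, 78, 81], [80, 81, 86]]
z [0.00561716 0.01014801 0.02241525] centre [0.52320886 0.20521132 0.009     ] sides [np.float64(0.018934448224470837), np.float64(0.11945233133985478)] yaw -154.7602356742305
z [0.00487883 0.01280507 0.02489273] centre [0.27852561 0.21021233 0.009     ] sides [np.float64(0.025660860910531134), np.float64(0.08043425511887327)] yaw -151.11153379681565
cards [339 155] 0.028096947679879733
cards [343 137] 0.02796860308769729
cover [207 188] 0.0023357465284145618
table [291 229] -0.0012750629968032625
```

View pics/crop.png

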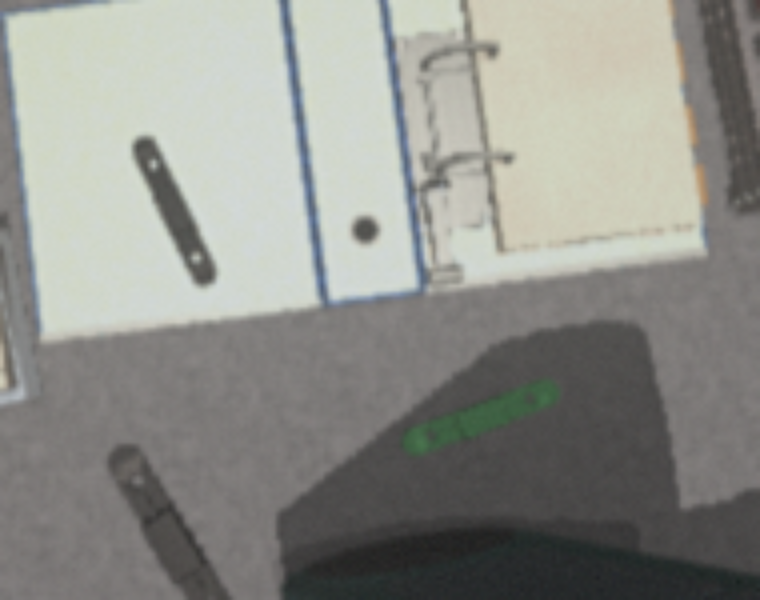

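The black bar on the cover measures 119×19 mm. The one on the table is wider and longer, so the cover bar is the right one. Cards' top is about 28 mm. Next I go above the lever tab.

```bash
cat >> h.py <<'E'
def go(*targets):
    "print normalised tool-frame shift/turn for tool-down targets (x,y,z,yaw deg of tool x axis)"
    o=arm.get_obs();q=o["tcp_rot"];R=Ro.from_quat([q[1],q[2],q[3],q[0]]);print("now",np.round(o["tcp_pos"],4),"yaw",round(np.degrees(np.arctan2(*R.as_matrix()[1::-1,0])),2),"f",np.round(o["ft_force"],1),"t",round(float(o["t"]),2))
    for x,y,z,w in targets:
        T=Ro.from_matrix(Ro.from_euler('z',w,True).as_matrix()@np.diag([1,-1,-1]))
        print(np.round(R.inv().apply(np.array([x,y,z])-o["tcp_pos"])/.8,4),np.round((R.inv()*T).as_rotvec()/np.pi,4))
E
python3 - <<'E'
from h import *
c=dict(np.load("top0.npz"))
print("tab px",ray(c,(190+445/4,130+273/4),.034)); print(arm.read_camera("wrist")["T_tool_cam"].round(3))
go((.44,.0,.26,5.6))
E
```

```text
tab px [0.46877163 0.00508841 0.034     ]
[[ 0.    -0.959 -0.282  0.072]
 [ 1.     0.     0.    -0.   ]
 [ 0.    -0.282  0.959 -0.07 ]
 [ 0.     0.     0.     1.   ]]
now [ 0.1655 -0.4981  0.3035] yaw 18.38 f [0.6 0.1 0.2] t 0.15
[ 0.5219 -0.4826  0.0549] [-0.0003 -0.      0.071 ]
```

Emit:
{"name": "apply_moves", "arguments": {"motion": [1, 0.593, -0.459, 0.055, 0, 0, 0.071, 1, 0.593, -0.459, 0.055, 0, 0, 0.071, 1, 0.593, -0.459, 0.055, 0, 0, 0.071, 1, 0.593, -0.459, 0.055, 0, 0, 0.071, 1, 0.593, -0.459, 0.055, 0, 0, 0.071, 1, 0.593, -0.459, 0.055, 0, 0, 0.071, 1, 0.593, -0.459, 0.055, 0, 0, 0.071, 1, 0.593, -0.459, 0.055, 0, 0, 0.071, 1, 0.593, -0.459, 0.055, 0, 0, 0.071, 1, 0.593, -0.459, 0.055, 0, 0, 0.071, 1, 0.593, -0.459, 0.055, 0, 0, 0.071, 1, 0.593, -0.459, 0.055, 0, 0, 0.071, 1, 0.593, -0.459, 0.055, 0, 0, 0.071, 1, 0.593, -0.459, 0.055, 0, 0, 0.071, 1, 0.593, -0.459, 0.055, 0, 0, 0.071, 1, 0.593, -0.459, 0.055, 0, 0, 0.071, 1, 0.593, -0.459, 0.055, 0, 0, 0.071, 1, 0.593, -0.459, 0.055, 0, 0, 0.071, 1, 0.593, -0.459, 0.055, 0, 0, 0.071, 1, 0.593, -0.459, 0.055, 0, 0, 0.071]}}

```text
t: 1.82
tcp_pos: [0.4996, -0.0011, 0.2601]
tcp_rot: [0.0, 0.999, 0.048, 0.0]
ft_force: [0.2, -0.1, 0.9]
opening: 0.0856
grip_force: 0.0
```

Run:
```python
from h import *
o=arm.get_obs();print(o["tcp_pos"],o["t"],np.abs(o["qvel"]).max());c=cam("wrist");np.savez("w1.npz",**c)
b=cam("top");np.savez("top1.npz",**b)
cv2.imwrite("pics/w1.png",cv2.resize(c["img"],(800,600)))
```

```text
[ 0.49956189 -0.00107772  0.26006357] 1.8167 0.00428507940944402
```

View pics/w1.png

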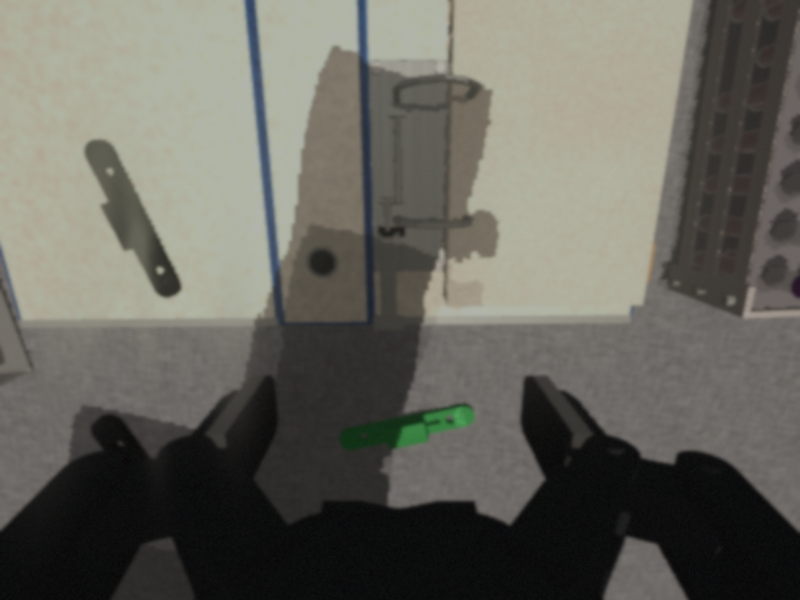

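The wrist view shows the bar holes at (110,171) and (160,270), the file's front edge along y≈322, the rings at (435,92) and (435,220), and the lever in shadow from (395,225) to (395,320).

Run:
```python
from h import *
c=dict(np.load("w1.npz"));b=dict(np.load("top1.npz"));s=.64
P=pts(c)
def fileframe(p): # by current guess
    R=Ro.from_euler('z',5.6,True).as_matrix()[:2,:2];return (p[...,:2]-[.5882,-.0418])@R
f=fileframe(P);z=P[...,2]
print("flat: cover z",np.median(z[(f[...,1]>.27)&(f[...,1]<.34)&(abs(f[...,0])<.1)]),"cards",np.median(z[(f[...,1]<-.05)&(f[...,1]>-.1)&(abs(f[...,0])<.08)]))
# cards front edge & lever
m=(z>.018)&(z<.06)&(f[...,1]>.03)&(f[...,1]<.09)&(f[...,0]<-.06)
print("lever pts n",m.sum());
for x0 in np.arange(-.14,-.05,.006):
    k=m&(f[...,0]>=x0)&(f[...,0]<x0+.006)
    if k.sum(): print(round(x0,3),k.sum(),"y",f[...,1][k].min().round(4),f[...,1][k].max().round(4),"z",np.percentile(z[k],[10,90]).round(4))
# board front edge: white vs table along columns at z=.003
g=c["img"].astype(int)
h1=ray(c,(110*s,171*s),.009);h2=ray(c,(160*s,270*s),.009);print("holes",h1,h2,np.linalg.norm(h1-h2),"mid",(h1+h2)/2,"yaw",np.degrees(np.arctan2(*(h1-h2)[1::-1])))
for u,v in((22,325),(280,325),(370,323),(630,322),(248,0),(361,0)): print("edge",u,v,ray(c,(u*s,v*s),.003 if v else .003)[:2].round(4))
for n,u,v in(("cover 73 line, y145",361,0),): pass
v=cv2.cvtColor(b["img"],cv2.COLOR_BGR2GRAY)
cv2.imwrite("pics/lev.png",np.hstack([cv2.convertScaleAbs(cv2.resize(c["img"][130:215,225:315],None,fx=4.4,fy=4.4,interpolation=2),alpha=2.2),cv2.resize(dict(np.load("top0.npz"))["img"][130:215,270:360],None,fx=4.4,fy=4.4,interpolation=2)]))
```

```text
flat: cover z 0.003651714112369686 cards 0.02942598174050966
lever pts n 740
-0.122 57 y 0.0457 0.0693 z [0.0311 0.0343]
-0.116 107 y 0.0457 0.0695 z [0.0317 0.0345]
-0.11 67 y 0.0469 0.0682 z [0.0302 0.0321]
-0.104 50 y 0.0528 0.0634 z [0.0303 0.032 ]
-0.098 50 y 0.0527 0.0633 z [0.0305 0.0322]
-0.092 50 y 0.0527 0.0633 z [0.0301 0.0321]
-0.086 50 y 0.0527 0.0632 z [0.0304 0.0325]
-0.08 50 y 0.0527 0.0631 z [0.0305 0.032 ]
-0.074 51 y 0.0526 0.063 z [0.0303 0.0323]
-0.068 58 y 0.0526 0.064 z [0.0302 0.0321]
-0.062 15 y 0.0526 0.0639 z [0.0307 0.0323]
holes [0.55925853 0.21842964 0.009     ] [0.48779559 0.18654746 0.009     ] 0.0782523181471239 mid [0.52352706 0.20248855 0.009     ] yaw 24.04335924131436
edge 22 325 [0.428  0.3075]
edge 280 325 [0.4488 0.0933]
edge 370 323 [0.4578 0.0187]
edge 630 322 [ 0.4795 -0.1966]
edge 248 0 [0.6796 0.1186]
edge 361 0 [0.687  0.0426]
```

View pics/lev.png

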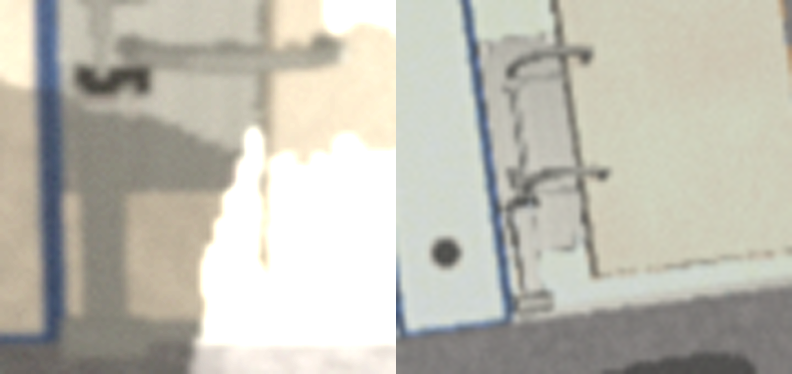

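Run:
```python
from h import *
go((.469,.004,.13,5.9),(.469,.004,.086,5.9))
```

```text
now [ 0.4997 -0.0009  0.2601] yaw 5.53 f [-0.4  0.8 -0.4] t 1.92
[-0.0376 -0.0098  0.1626] [ 0.     -0.0001 -0.0021]
[-0.0377 -0.0098  0.2176] [ 0.     -0.0001 -0.0021]
```

Emit:
{"name": "apply_moves", "arguments": {"motion": [0.45, -0.038, -0.01, 0.08, 0, 0, -0.002, 0.45, -0.038, -0.01, 0.16, 0, 0, -0.002, 0.45, -0.038, -0.01, 0.16, 0, 0, -0.002, 0.45, -0.038, -0.01, 0.16, 0, 0, -0.002, 0.45, -0.038, -0.01, 0.16, 0, 0, -0.002, 0.45, -0.038, -0.01, 0.16, 0, 0, -0.002, 0.45, -0.038, -0.01, 0.18, 0, 0, -0.002, 0.45, -0.038, -0.01, 0.2, 0, 0, -0.002, 0.45, -0.038, -0.01, 0.217, 0, 0, -0.002, 0.45, -0.038, -0.01, 0.217, 0, 0, -0.002, 0.45, -0.038, -0.01, 0.217, 0, 0, -0.002], "squeeze": 50}}

```text
t: 2.83
tcp_pos: [0.4702, 0.0046, 0.0879]
tcp_rot: [0.0, 0.999, 0.052, 0.001]
ft_force: [-0.5, 0.2, -0.1]
opening: 0.0383
grip_force: 0.0
```

Emit:
{"name": "apply_moves", "arguments": {"motion": [0.1, 0, 0, 0, 0, 0, 0, 0.1, 0, 0, 0, 0, 0, 0, 0.1, 0, 0, 0, 0, 0, 0, 0.1, 0, 0, 0, 0, 0, 0, 0.1, 0, 0, 0, 0, 0, 0]}}

```text
t: 3.25
tcp_pos: [0.4702, 0.0042, 0.0881]
tcp_rot: [0.001, 0.999, 0.052, 0.002]
ft_force: [-0.9, -4.1, 10.2]
opening: 0.0226
grip_force: 48.4
```

Emit:
{"name": "apply_moves", "arguments": {"motion": [0.1, 0.0006, 0, -0.008, 0, 0, 0, 0.1, 0.002, 0, -0.015, 0, 0, 0, 0.1, 0.004, 0, -0.023, 0, 0, 0, 0.1, 0.007, 0, -0.03, 0, 0, 0, 0.1, 0.011, 0, -0.037, 0, 0, 0, 0.1, 0.015, 0, -0.043, 0, 0, 0, 0.1, 0.02, 0, -0.049, 0, 0, 0, 0.1, 0.025, 0, -0.055, 0, 0, 0, 0.1, 0.031, 0, -0.06, 0, 0, 0, 0.1, 0.038, 0, -0.064, 0, 0, 0, 0.1, 0.045, 0, -0.068, 0, 0, 0, 0.1, 0.052, 0, -0.0705, 0, 0, 0, 0.1, 0.052, 0, -0.0705, 0, 0, 0, 0.1, 0.052, 0, -0.0705, 0, 0, 0], "squeeze": 40}}

```text
t: 4.42
tcp_pos: [0.5133, 0.0087, 0.1453]
tcp_rot: [0.001, 0.999, 0.052, 0.003]
ft_force: [10.2, -2.2, 6.8]
opening: 0.0226
grip_force: 47.9
```

Run:
```python
from h import *
go(); c=cam("scene"); cv2.imwrite("pics/s2.png",cv2.resize(c["img"][170:330,180:360],None,fx=3.7,fy=3.7))
```

```text
now [0.5133 0.0087 0.1453] yaw 5.95 f [10.2 -2.2  6.8] t 4.42
```

View pics/s2.png

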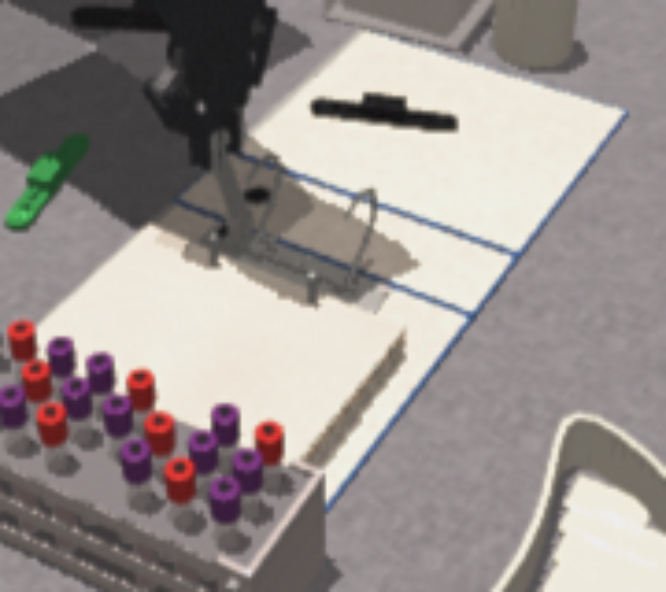

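The lever stands up in the gripper and both rings are sprung open; the posts show at (212,248) and (312,290). Release, rise and look at the posts.

Emit:
{"name": "apply_moves", "arguments": {"motion": [0.45, 0, 0, 0, 0, 0, 0, 0.45, 0, 0, 0, 0, 0, 0, 0.45, 0, 0, 0, 0, 0, 0, 0.45, 0, 0, -0.04, 0, 0, 0, 0.45, 0, 0, -0.08, 0, 0, 0, 0.45, 0, 0, -0.12, 0, 0, 0, 0.45, 0.05, 0, -0.15, 0, 0, 0, 0.45, 0.094, 0, -0.15, 0, 0, 0, 0.45, 0.094, 0, -0.15, 0, 0, 0, 0.45, 0.094, 0, -0.15, 0, 0, 0, 0.45, 0.094, 0, -0.15, 0, 0, 0, 0.45, 0.094, 0, -0.15, 0, 0, 0]}}

```text
t: 5.47
tcp_pos: [0.584, 0.017, 0.2625]
tcp_rot: [-0.0, 0.999, 0.052, -0.001]
ft_force: [0.6, -0.3, 0.4]
opening: 0.0383
grip_force: 0.0
```

Run:
```python
from h import *
go(); c=cam("wrist"); np.savez("w2.npz",**c)
o=np.array([.592,-.040]);R=Ro.from_euler('z',5.9,True).as_matrix()[:2,:2]
P=pts(c); f=(P[...,:2]-o)@R; z=P[...,2]
print("cards z",np.median(z[(abs(f[...,0])<.08)&(f[...,1]<-.04)&(f[...,1]>-.1)]))
for x in(-.04,.04):
    m=(np.hypot(f[...,0]-x,f[...,1])<.015)&(z>.045)&(z<.065)
    print("post",x,m.sum(),"file",f[m].mean(0).round(4),f[m].min(0).round(4),f[m].max(0).round(4),"world",P[m].mean(0).round(4),"px",proj(c,[*(R@[x,0]+o),.056]).round(1))
m=(z>.06)&(z<.12)&(f[...,0]<-.05)&(f[...,0]>-.11)&(f[...,1]>.03)&(f[...,1]<.08);print("lever",m.sum(),f[m].mean(0),z[m].max())
m=(z>.05)&(z<.12)&(abs(f[...,0])<.06)&(f[...,1]<.1)&(f[...,1]>-.02);print("ring pts y min/max",f[m].min(0),f[m].max(0),z[m].max())
u=proj(c,[*o,.05]).astype(int);print(u)
cv2.imwrite("pics/w2.png",cv2.resize(c["img"][max(0,u[1]-75):u[1]+75,u[0]-100:u[0]+100],None,fx=4,fy=4,interpolation=2))
```

```text
now [0.584  0.017  0.2625] yaw 5.96 f [ 0.6 -0.3  0.4] t 5.47
cards z 0.029360399041262104
post -0.04 35 file [-0.039   0.0017] [-0.0421 -0.001 ] [-0.0371  0.0039] world [ 0.553  -0.0423  0.0524] px [306.6 219.6]
post 0.04 34 file [0.0403 0.0019] [ 0.0377 -0.0016] [0.0428 0.004 ] world [ 0.6319 -0.034   0.0539] px [311.  147.1]
lever 439 [-0.06967451  0.05662865] 0.09267178609016158
ring pts y min/max [-0.05997838 -0.00161798] [0.04279208 0.08901968] 0.08160399311217557
[307 183]
```

View pics/w2.png

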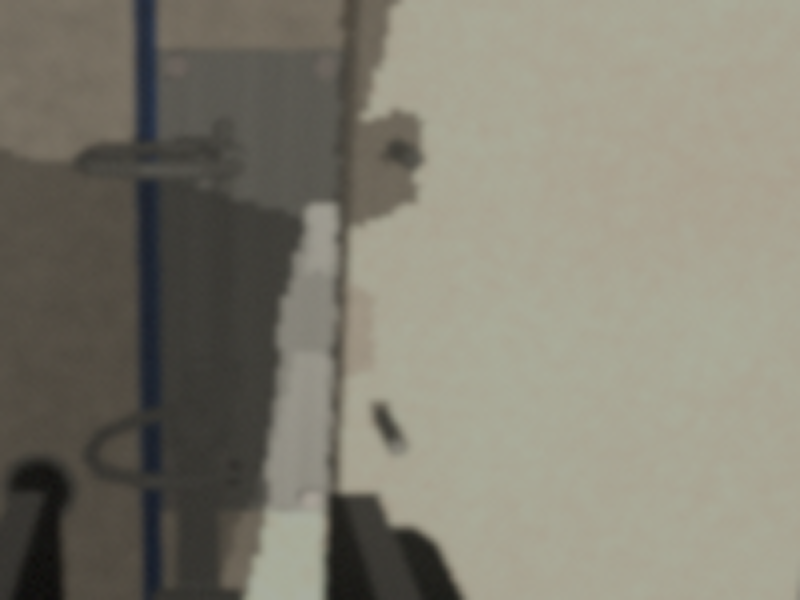

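Posts: midpoint about (0.592, −0.038), yaw 6.0°. Cards' top is about 29 mm. Now over the bar.

Run:
```python
from h import *
go((.523,.204,.20,24.5))
```

```text
now [0.584  0.0169 0.2626] yaw 5.95 f [-0.3 -1.1 -0.4] t 5.52
[-0.0515 -0.2405  0.0784] [-1.00e-04  3.00e-04 -1.03e-01]
```

Emit:
{"name": "apply_moves", "arguments": {"motion": [0.6, -0.0515, -0.24, 0.078, 0, 0, -0.103, 0.6, -0.0515, -0.24, 0.078, 0, 0, -0.103, 0.6, -0.0515, -0.24, 0.078, 0, 0, -0.103, 0.6, -0.0515, -0.24, 0.078, 0, 0, -0.103, 0.6, -0.0515, -0.24, 0.078, 0, 0, -0.103, 0.6, -0.0515, -0.24, 0.078, 0, 0, -0.103, 0.6, -0.0515, -0.24, 0.078, 0, 0, -0.103, 0.6, -0.0515, -0.24, 0.078, 0, 0, -0.103, 0.6, -0.0515, -0.24, 0.078, 0, 0, -0.103]}}

```text
t: 6.27
tcp_pos: [0.5244, 0.2028, 0.2008]
tcp_rot: [0.0, 0.977, 0.212, 0.0]
ft_force: [-0.3, 0.1, 0.4]
opening: 0.0513
grip_force: 0.0
```

Run:
```python
from h import *
c=cam("wrist"); np.savez("w3.npz",**c); P=pts(c); z=P[...,2]
near=np.hypot(P[...,0]-.523,P[...,1]-.204)<.08
g=c["img"].max(2); m=(near&(z>.006)&(z<.03))
print("bar pts",m.sum()); q=P[m][:,:2]
rc=cv2.minAreaRect(q.astype(np.float32)*1000);print("rect",rc)
t=near&(z>.017)&(z<.03);print("grip top z",np.median(z[t]),"rect",cv2.minAreaRect(P[t][:,:2].astype(np.float32)*1000))
e=near&(z>.0065)&(z<.0115);print("plate z",np.median(z[e]), "cover", np.median(z[near&(z<.006)]))
for p in((.523,.204),): print(proj(c,[*p,.015]))
# holes: bright spots inside bar
h=near&(g>np.median(g[m])+40)
r=Ro.from_euler('z',24.5,True).as_matrix()[:2,:2]
for s in(-1,1):
    p=np.array([.523,.204])+r@[s*.04,0];u=proj(c,[*p,.009]).round().astype(int)
    w=g[u[1]-9:u[1]+10,u[0]-9:u[0]+10].astype(float);mm=m[u[1]-9:u[1]+10,u[0]-9:u[0]+10]; print(s,u);print(w[::2,::2].astype(int))
go()
```

```text
bar pts 2180
rect ((519.4873046875, 213.37832641601562), (122.74311065673828, 37.327964782714844), 24.4243221282959)
grip top z 0.021042758785584006 rect ((523.6917724609375, 205.78396606445312), (35.17224884033203, 19.793794631958008), 24.90106773376465)
plate z 0.009166909318003328 cover 0.0035117517088731165
[253.34342018 192.97336818]
-1 [253 228]
[[45 26 24 28 27 26 26 24 31 71]
 [45 28 26 25 28 25 27 27 31 69]
 [49 25 27 39 57 48 31 25 29 71]
 [47 23 37 73 87 83 60 28 30 72]
 [46 24 32 57 58 59 48 26 28 71]
 [46 25 26 26 26 27 27 26 28 70]
 [45 22 25 23 24 23 25 25 29 69]
 [46 22 22 25 25 24 24 24 29 69]
 [48 24 26 24 24 25 24 25 29 70]
 [46 25 24 23 23 25 24 24 30 70]]
1 [253 152]
[[ 56  44  43  44  45  43  43  44  43  60]
 [ 59  44  43  42  43  43  45  43  44  61]
 [ 54  43  43  43  44  45  43  43  42  59]
 [ 57  42  53  81  85  87  75  46  40  63]
 [ 53  38  61 111 125 128 114  60  41  68]
 [ 48  36  44  79 102 105  83  47  39  70]
 [ 47  36  35  44  59  62  44  35  36  63]
 [ 46  34  35  34  34  35  33  35  33  53]
 [ 45  36  34  35  34  34  33  32  33  50]
 [ 46  35  34  34  33  33  35  34  34  50]]
now [0.5246 0.2026 0.2007] yaw 24.42 f [-0.3  0.4  0.2] t 6.32
```

Run:
```python
from h import *
go((.5237,.2057,.12,24.8),(.5237,.2057,.080,24.8))
```

```text
now [0.5246 0.2026 0.2007] yaw 24.42 f [-0.3  0.4  0.2] t 6.32
[ 0.0006 -0.004   0.1009] [ 0.0001 -0.0002 -0.0021]
[ 0.0005 -0.004   0.1509] [ 0.0001 -0.0002 -0.0021]
```

Emit:
{"name": "apply_moves", "arguments": {"motion": [0.6, 0.0005, -0.004, 0.04, 0, 0, -0.002, 0.6, 0.0005, -0.004, 0.08, 0, 0, -0.002, 0.6, 0.0005, -0.004, 0.11, 0, 0, -0.002, 0.6, 0.0005, -0.004, 0.13, 0, 0, -0.002, 0.6, 0.0005, -0.004, 0.14, 0, 0, -0.002, 0.6, 0.0005, -0.004, 0.151, 0, 0, -0.002, 0.6, 0.0005, -0.004, 0.151, 0, 0, -0.002, 0.6, 0.0005, -0.004, 0.151, 0, 0, -0.002, 0.6, 0.0005, -0.004, 0.151, 0, 0, -0.002, 0.1, 0.0005, -0.004, 0.151, 0, 0, -0.002, 0.1, 0.0005, -0.004, 0.151, 0, 0, -0.002, 0.1, 0.0005, -0.004, 0.151, 0, 0, -0.002, 0.1, 0.0005, -0.004, 0.151, 0, 0, -0.002, 0.1, 0.0005, -0.004, 0.151, 0, 0, -0.002, 0.1, 0.0005, -0.004, 0.151, 0, 0, -0.002, 0.1, 0.0005, -0.004, 0.151, 0, 0, -0.002], "squeeze": 40}}

```text
t: 7.65
tcp_pos: [0.5235, 0.2068, 0.0802]
tcp_rot: [0.0, 0.977, 0.215, 0.001]
ft_force: [-1.3, -1.2, 7.6]
opening: 0.0189
grip_force: 39.7
```

Run:
```python
from h import *
go((.5237,.2057,.20,24.8),(.5924,-.0383,.20,6.0))
```

```text
now [0.5235 0.2068 0.0802] yaw 24.87 f [-1.3 -1.2  7.6] t 7.65
[-0.0002  0.0014 -0.1498] [ 0.0001 -0.0003  0.0004]
[-0.0505  0.3143 -0.1497] [ 0.     -0.0004  0.1048]
```

Emit:
{"name": "apply_moves", "arguments": {"motion": [0.1, 0, 0, -0.03, 0, 0, 0, 0.1, 0, 0, -0.08, 0, 0, 0, 0.1, 0, 0, -0.12, 0, 0, 0, 0.1, 0, 0, -0.15, 0, 0, 0, 0.1, 0, 0, -0.15, 0, 0, 0, 0.1, -0.008, 0.05, -0.15, 0, 0, 0.017, 0.1, -0.016, 0.1, -0.15, 0, 0, 0.035, 0.1, -0.024, 0.15, -0.15, 0, 0, 0.052, 0.1, -0.032, 0.2, -0.15, 0, 0, 0.07, 0.1, -0.04, 0.25, -0.15, 0, 0, 0.087, 0.1, -0.05, 0.3, -0.15, 0, 0, 0.1, 0.1, -0.0505, 0.314, -0.15, 0, 0, 0.105, 0.1, -0.0505, 0.314, -0.15, 0, 0, 0.105, 0.1, -0.0505, 0.314, -0.15, 0, 0, 0.105, 0.1, -0.0505, 0.314, -0.15, 0, 0, 0.105, 0.1, -0.0505, 0.314, -0.15, 0, 0, 0.105]}}

```text
t: 8.98
tcp_pos: [0.5918, -0.0368, 0.1994]
tcp_rot: [-0.0, 0.999, 0.053, -0.0]
ft_force: [0.4, -0.2, 0.3]
opening: 0.0186
grip_force: 39.4
```

Run:
```python
from h import *
go(); o=arm.get_obs();print(o["opening"],o["grip_force"]); c=cam("wrist"); np.savez("w4.npz",**c); P=pts(c); 
o=np.array([.5924,-.0383]);R=Ro.from_euler('z',6,True).as_matrix()[:2,:2]
f=(P[...,:2]-o)@R; z=P[...,2]
print("expected hole px",proj(c,[*(R@[.04,0]+o),.129]),"post px",proj(c,[*(R@[.04,0]+o),.056]))
m=(z>.11)&(z<.14)&(abs(f[...,1])<.02)&(f[...,0]>.02)&(f[...,0]<.08);print("bar end",m.sum(),f[m].min(0),f[m].max(0),"z",np.median(z[m]))
k=(np.hypot(f[...,0]-.04,f[...,1])<.015)&(z>.045)&(z<.065);print("post",k.sum(),f[k].mean(0) if k.any() else 0)
cv2.imwrite("pics/w4.png",cv2.resize(c["img"],(800,600)))
```

```text
now [ 0.5918 -0.0368  0.1994] yaw 6.08 f [ 0.4 -0.2  0.3] t 8.98
0.018591170218615866 39.38947096467018
expected hole px [258.14354982 177.44608129] post px [257.15658977 157.79244058]
bar end 2451 [ 0.02000165 -0.00809222] [0.06022634 0.01198524] z 0.12842025362285148
post 0 0
```

View pics/w4.png

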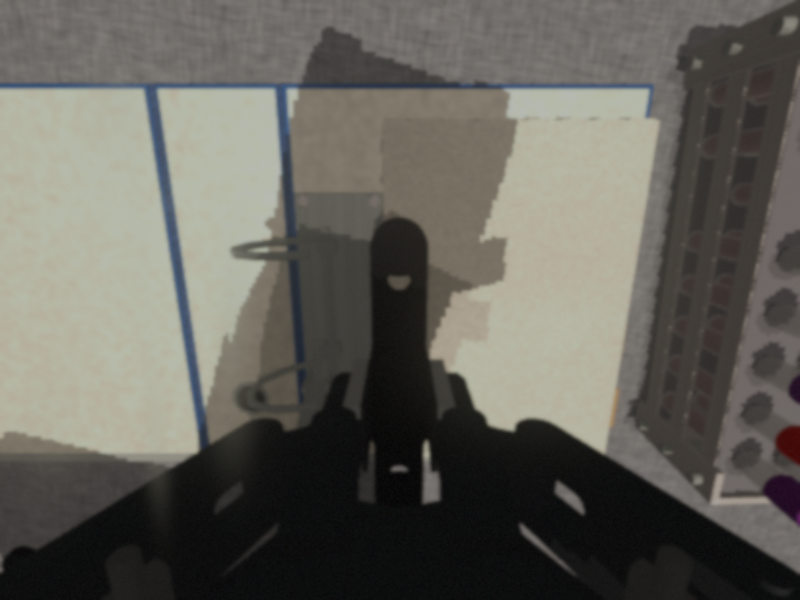

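The bar is held level, hole at (399,280). It sits about 1.2 mm short in x and 2 mm too far in +y relative to the posts. Correct and lower to just above the tops.

Emit:
{"name": "apply_moves", "arguments": {"motion": [0.1, 0.0015, 0.0028, 0.03, 0, 0, 0, 0.1, 0.0015, 0.0028, 0.06, 0, 0, 0, 0.1, 0.0015, 0.0028, 0.078, 0, 0, 0, 0.1, 0.0015, 0.0028, 0.078, 0, 0, 0, 0.1, 0.0015, 0.0028, 0.078, 0, 0, 0, 0.1, 0.0015, 0.0028, 0.078, 0, 0, 0], "squeeze": 60}}

```text
t: 9.53
tcp_pos: [0.594, -0.0399, 0.1382]
tcp_rot: [0.0, 0.999, 0.052, 0.001]
ft_force: [-0.0, 0.7, -0.4]
opening: 0.018
grip_force: 64.5
```

Run:
```python
from h import *
go(); c=cam("wrist"); np.savez("w5.npz",**c); P=pts(c)
o=np.array([.5922,-.0386]);R=Ro.from_euler('z',6,True).as_matrix()[:2,:2]
f=(P[...,:2]-o)@R; z=P[...,2]
m=(z>.055)&(z<.072)&(abs(f[...,1])<.02)&(f[...,0]>.025)&(f[...,0]<.08);print("bar end",m.sum(),f[m].min(0),f[m].max(0),"z",np.median(z[m]))
u=proj(c,[*(R@[.04,0]+o),.066]);print("exp hole px",u);u=u.round().astype(int)
s=cam("scene");v=proj(s,[*o,.06]).astype(int)
a=cv2.resize(c["img"][u[1]-32:u[1]+32,u[0]-32:u[0]+32],(400,400),interpolation=2);b=cv2.resize(s["img"][v[1]-32:v[1]+32,v[0]-32:v[0]+32],(400,400),interpolation=2)
cv2.imwrite("pics/w5.png",np.hstack([cv2.convertScaleAbs(a,alpha=1.8),b]))
```

```text
now [ 0.594  -0.0399  0.1382] yaw 6.0 f [-0.   0.7 -0.4] t 9.53
bar end 2290 [ 0.02501428 -0.01116871] [0.06248241 0.00890692] z 0.06710573258917185
exp hole px [252.48775749 180.65574995]
```

View pics/w5.png

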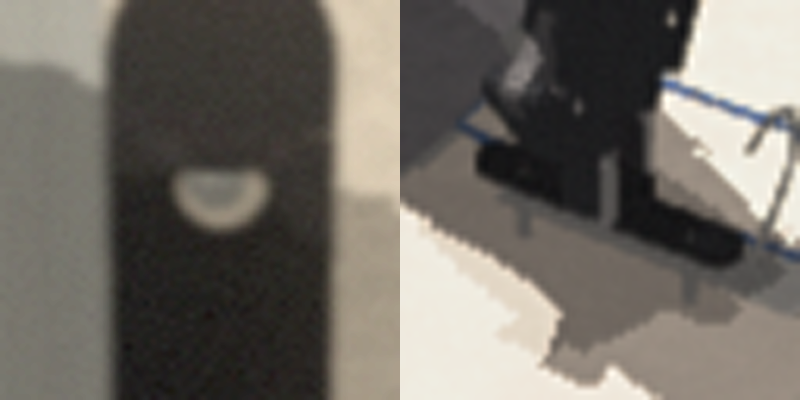

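The post is visible through the hole, slightly left of centre; shift about 1 mm (+y) and 0.8 mm (−x), then go down.

Emit:
{"name": "apply_moves", "arguments": {"motion": [0.1, -0.001, -0.0012, 0, 0, 0, 0, 0.1, -0.001, -0.0012, 0.003, 0, 0, 0, 0.1, -0.001, -0.0012, 0.006, 0, 0, 0, 0.1, -0.001, -0.0012, 0.008, 0, 0, 0, 0.1, -0.001, -0.0012, 0.01, 0, 0, 0, 0.1, -0.001, -0.0012, 0.012, 0, 0, 0, 0.1, -0.001, -0.0012, 0.012, 0, 0, 0]}}

```text
t: 10.22
tcp_pos: [0.5925, -0.0394, 0.1271]
tcp_rot: [-0.0, 0.999, 0.052, -0.0]
ft_force: [0.1, 0.2, 1.2]
opening: 0.0182
grip_force: 64.5
```

The bar's underside is about 6 mm below the post tops with no force, so both holes are on.

Emit:
{"name": "apply_moves", "arguments": {"motion": [0.1, 0, 0, 0.006, 0, 0, 0, 0.1, 0, 0, 0.012, 0, 0, 0, 0.1, 0, 0, 0.016, 0, 0, 0, 0.1, 0, 0, 0.02, 0, 0, 0, 0.1, 0, 0, 0.022, 0, 0, 0, 0.1, 0, 0, 0.022, 0, 0, 0, 0.1, 0, 0, 0.022, 0, 0, 0]}}

```text
t: 10.8
tcp_pos: [0.5927, -0.0394, 0.1098]
tcp_rot: [-0.0, 0.999, 0.052, -0.0]
ft_force: [0.2, -0.8, 0.5]
opening: 0.0181
grip_force: 64.5
```

Emit:
{"name": "apply_moves", "arguments": {"motion": [0.1, 0, 0, 0.001, 0, 0, 0, 0.1, 0, 0, 0.0018, 0, 0, 0, 0.1, 0, 0, 0.0018, 0, 0, 0, 0.1, 0, 0, 0.0018, 0, 0, 0]}}

```text
t: 11.13
tcp_pos: [0.5927, -0.0394, 0.1085]
tcp_rot: [0.0, 0.999, 0.052, 0.0]
ft_force: [-0.1, -0.4, -0.1]
opening: 0.0177
grip_force: 64.5
```

Emit:
{"name": "apply_moves", "arguments": {"motion": [0.1, 0, 0, 0.001, 0, 0, 0, 0.1, 0, 0, 0.0018, 0, 0, 0, 0.1, 0, 0, 0.0018, 0, 0, 0, 0.1, 0, 0, 0.0018, 0, 0, 0]}}

```text
t: 11.47
tcp_pos: [0.5927, -0.0394, 0.107]
tcp_rot: [0.0, 0.999, 0.052, -0.0]
ft_force: [0.4, -1.1, 0.2]
opening: 0.018
grip_force: 64.5
```

Emit:
{"name": "apply_moves", "arguments": {"motion": [0.1, 0, 0, 0.001, 0, 0, 0, 0.1, 0, 0, 0.001, 0, 0, 0, 0.1, 0, 0, 0.001, 0, 0, 0]}}

```text
t: 11.72
tcp_pos: [0.5927, -0.0394, 0.1063]
tcp_rot: [0.0, 0.999, 0.052, 0.0]
ft_force: [-0.1, -0.1, 1.6]
opening: 0.018
grip_force: 64.8
```

Contact is starting at about z=0.106. Half-millimetre steps from here.

Emit:
{"name": "apply_moves", "arguments": {"motion": [0.1, 0, 0, 0.0006, 0, 0, 0, 0.1, 0, 0, 0.0006, 0, 0, 0, 0.1, 0, 0, 0.0006, 0, 0, 0]}}

```text
t: 11.97
tcp_pos: [0.5927, -0.0394, 0.106]
tcp_rot: [0.0, 0.999, 0.052, 0.0]
ft_force: [-2.0, 0.1, 6.0]
opening: 0.0183
grip_force: 65.2
```

Emit:
{"name": "apply_moves", "arguments": {"motion": [0.1, 0, 0, 0.0006, 0, 0, 0, 0.1, 0, 0, 0.0006, 0, 0, 0, 0.1, 0, 0, 0.0006, 0, 0, 0]}}

```text
t: 12.22
tcp_pos: [0.5927, -0.0394, 0.1057]
tcp_rot: [0.0, 0.999, 0.052, 0.0]
ft_force: [-1.8, 0.4, 8.4]
opening: 0.0185
grip_force: 65.6
```

Emit:
{"name": "apply_moves", "arguments": {"motion": [0.1, 0, 0, 0.0006, 0, 0, 0, 0.1, 0, 0, 0.0006, 0, 0, 0, 0.1, 0, 0, 0.0006, 0, 0, 0, 0.1, 0, 0, 0.0006, 0, 0, 0]}}

```text
t: 12.55
tcp_pos: [0.5927, -0.0394, 0.1054]
tcp_rot: [0.0, 0.999, 0.052, 0.0]
ft_force: [-3.8, -0.3, 10.0]
opening: 0.0186
grip_force: 65.9
```

10 N on the bar. Release and rise straight up.

Emit:
{"name": "apply_moves", "arguments": {"motion": [0.4, 0, 0, 0, 0, 0, 0, 0.4, 0, 0, 0, 0, 0, 0, 0.4, 0, 0, 0, 0, 0, 0, 0.4, 0, 0, -0.01, 0, 0, 0, 0.4, 0, 0, -0.03, 0, 0, 0, 0.4, 0, 0, -0.06, 0, 0, 0, 0.4, 0, 0, -0.1, 0, 0, 0, 0.4, 0, 0, -0.15, 0, 0, 0, 0.4, 0, 0, -0.17, 0, 0, 0, 0.4, 0, 0, -0.17, 0, 0, 0, 0.4, 0, 0, -0.17, 0, 0, 0]}}

```text
t: 13.47
tcp_pos: [0.593, -0.0395, 0.242]
tcp_rot: [0.0, 0.999, 0.052, 0.001]
ft_force: [0.2, -1.0, -1.1]
opening: 0.0344
grip_force: 0.0
```

Run:
```python
from h import *
c=cam("wrist"); P=pts(c)
o=np.array([.5920,-.0383]);R=Ro.from_euler('z',6,True).as_matrix()[:2,:2]
f=(P[...,:2]-o)@R; z=P[...,2]
for x0,x1 in((-.06,-.048),(-.032,-.02),(-.015,.015),(.02,.032),(.048,.06)):
    k=(f[...,0]>x0)&(f[...,0]<x1)&(abs(f[...,1])<.006); print("bar z",x0,np.median(z[k]).round(4),k.sum())
k=(abs(f[...,0])<.08)&(f[...,1]<-.04)&(f[...,1]>-.1);print("cards",np.median(z[k]))
r=(z>.06)&(z<.1)&(f[...,0]<-.055)&(f[...,0]>-.11)&(f[...,1]>.03)&(f[...,1]<.08)
print("lever",r.sum(),f[r].min(0),f[r].max(0),z[r].max()); t=r&(z>.082);print("tab",f[t].mean(0),f[t].min(0),f[t].max(0),np.median(z[t]))
F=lambda x,y:R@[x,y]+o
go((*F(-.0736,.056),.2,6),(*F(-.0736,.056),.143,6))
```

```text
bar z -0.06 0.0354 88
bar z -0.032 0.0357 92
bar z -0.015 0.255 3026
bar z 0.02 0.0356 124
bar z 0.048 0.0354 144
cards 0.22920420300932964Traceback (most recent call last):
  File "<stdin>", line 9, in <module>
    return umr_minimum(a, axis, None, out, keepdims, initial, where)
ValueError: zero-size array to reduction operation minimum which has no identity
```

The bar lies flat, with its underside at 29.5 mm, the same as the cards' top. Back to the lever's upright pose.

Run:
```python
from h import *
go((.515,.0087,.242,6),(.515,.0087,.1455,6))
```

```text
now [ 0.5926 -0.0394  0.2407] yaw 5.96 f [ 0.  -0.3  0.3] t 13.52
[-0.0902 -0.0698 -0.0016] [-0.     -0.     -0.0002]
[-0.0902 -0.0698  0.1191] [-0.     -0.     -0.0002]
```

Emit:
{"name": "apply_moves", "arguments": {"motion": [0.45, -0.045, -0.035, 0, 0, 0, 0, 0.45, -0.09, -0.07, 0, 0, 0, 0, 0.45, -0.09, -0.07, 0, 0, 0, 0, 0.45, -0.09, -0.07, 0, 0, 0, 0, 0.45, -0.09, -0.07, 0.03, 0, 0, 0, 0.45, -0.09, -0.07, 0.06, 0, 0, 0, 0.45, -0.09, -0.07, 0.09, 0, 0, 0, 0.45, -0.09, -0.07, 0.11, 0, 0, 0, 0.45, -0.09, -0.07, 0.119, 0, 0, 0, 0.45, -0.09, -0.07, 0.119, 0, 0, 0, 0.45, -0.09, -0.07, 0.119, 0, 0, 0]}}

```text
t: 14.43
tcp_pos: [0.5157, 0.0086, 0.1456]
tcp_rot: [-0.0, 0.999, 0.052, -0.0]
ft_force: [-0.4, -1.0, 0.6]
opening: 0.0385
grip_force: 0.0
```

Emit:
{"name": "apply_moves", "arguments": {"motion": [0.1, 0, 0, 0, 0, 0, 0, 0.1, 0, 0, 0, 0, 0, 0, 0.1, 0, 0, 0, 0, 0, 0, 0.1, 0, 0, 0, 0, 0, 0, 0.1, 0, 0, 0, 0, 0, 0], "squeeze": 70}}

```text
t: 14.85
tcp_pos: [0.5159, 0.0087, 0.1467]
tcp_rot: [0.0, 0.999, 0.052, 0.001]
ft_force: [-0.7, 1.1, 6.7]
opening: 0.0219
grip_force: 68.7
```

Emit:
{"name": "apply_moves", "arguments": {"motion": [0.1, -0.011, 0, 0.004, 0, 0, 0, 0.1, -0.018, 0, 0.008, 0, 0, 0, 0.1, -0.024, 0, 0.012, 0, 0, 0, 0.1, -0.03, 0, 0.017, 0, 0, 0, 0.1, -0.0355, 0, 0.0225, 0, 0, 0, 0.1, -0.0405, 0, 0.0285, 0, 0, 0, 0.1, -0.045, 0, 0.035, 0, 0, 0, 0.1, -0.048, 0, 0.042, 0, 0, 0, 0.1, -0.051, 0, 0.049, 0, 0, 0, 0.1, -0.0534, 0, 0.0565, 0, 0, 0, 0.1, -0.0548, 0, 0.064, 0, 0, 0, 0.1, -0.0554, 0, 0.07, 0, 0, 0, 0.1, -0.0554, 0, 0.0715, 0, 0, 0, 0.1, -0.0554, 0, 0.0715, 0, 0, 0, 0.1, -0.0554, 0, 0.0715, 0, 0, 0]}}

```text
t: 16.1
tcp_pos: [0.4699, 0.0043, 0.0888]
tcp_rot: [0.0, 0.999, 0.052, -0.001]
ft_force: [-12.1, -2.4, 14.0]
opening: 0.0213
grip_force: 68.9
```

Emit:
{"name": "apply_moves", "arguments": {"motion": [0.45, 0, 0, 0, 0, 0, 0, 0.45, 0, 0, 0, 0, 0, 0, 0.45, 0, 0, 0, 0, 0, 0, 0.45, 0, 0, -0.02, 0, 0, 0, 0.45, 0, 0, -0.05, 0, 0, 0, 0.45, 0, 0, -0.05, 0, 0, 0, 0, 0, 0, -0.05, 0, 0, 0, 0, 0, 0, -0.05, 0, 0, 0, 0, 0, 0, -0.05, 0, 0, 0, 0, 0, 0, -0.05, 0, 0, 0, 0, 0, 0, -0.05, 0, 0, 0, 0, 0, 0, -0.05, 0, 0, 0]}}

```text
t: 17.1
tcp_pos: [0.471, 0.0042, 0.128]
tcp_rot: [-0.0, 0.999, 0.052, -0.0]
ft_force: [-0.2, 1.1, 0.6]
opening: 0.0002
grip_force: 0.0
```

Run:
```python
from h import *
go(); c=cam("scene"); cv2.imwrite("pics/s6.png",cv2.resize(c["img"][170:330,180:360],None,fx=3.7,fy=3.7))
```

```text
now [0.471  0.0042 0.128 ] yaw 5.96 f [-0.2  1.1  0.6] t 17.1
```

View pics/s6.png

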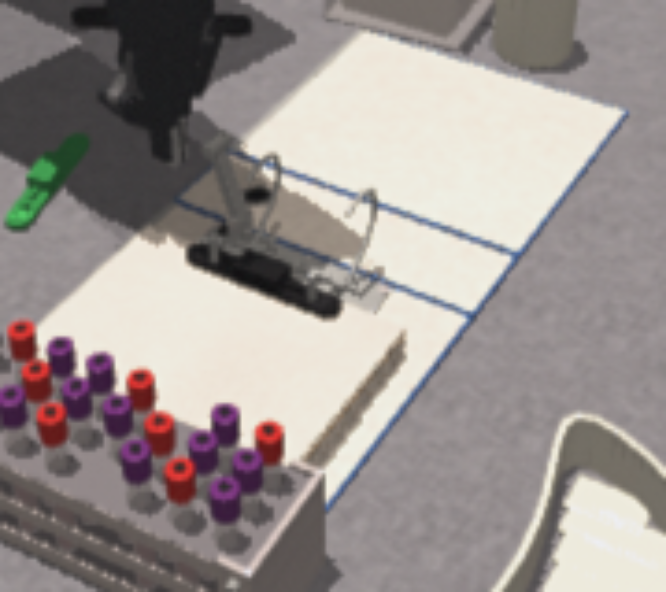

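The lever slipped out of the grip and is still up. The bar is seated on both posts. I'll push the lever over with closed fingertips, from its ring side along its arc.

Run:
```python
from h import *
c=cam("scene");P=pts(c)
o=np.array([.5920,-.0383]);R=Ro.from_euler('z',6,True).as_matrix()[:2,:2]
f=(P[...,:2]-o)@R; z=P[...,2]
t=(z>.06)&(z<.1)&(f[...,0]<-.06)&(f[...,0]>-.1)&(abs(f[...,1]-.056)<.018);print("lever top",t.sum(),z[t].max(),f[t&(z>.08)].min(0),f[t&(z>.08)].max(0))
r=(z>.06)&(z<.12)&(abs(f[...,0]+.04)<.012)&(f[...,1]>0);print("near ring",r.sum(),z[r].max(),f[r].min(0),f[r].max(0))
def tgt(a):
    a+=.032;C=np.array([-56-62*np.cos(a),26+62*np.sin(a)]);k=C+6*np.array([np.sin(a),np.cos(a)])
    return np.array([k[0]+11,k[1]-5*a/1.28])/1e3
s=tgt(1.25)+[.003,.002];W=lambda q:(*(R@[q[0],.056]+o),q[1]+.073,6)
w=W(s);go((.471,.0042,.2,6),(w[0],w[1],.2,6),w);print("start tcp",w)
for a in(1.25,1.15,1.05,.95,.85,.75,.65,.55,.45,.35,.25,.15,.05,0): print(a,((tgt(a)-s)/.8*[1,-1]).round(4))
```

```text
lever top 74 0.09079880380651452 [-0.07926032  0.04306297] [-0.06712607  0.06778262]
near ring 176 0.11869329531306966 [-0.05185232  0.0470576 ] [-0.02808703  2.90616511]
now [0.4711 0.0042 0.1282] yaw 5.96 f [-0.7 -0.4  0.2] t 17.2
[-0.0002 -0.     -0.0898] [-0.      0.0001 -0.0002]
[ 0.0773 -0.0014 -0.0898] [-0.      0.0001 -0.0002]
[ 0.0773 -0.0014 -0.0362] [-0.      0.0001 -0.0002]
start tcp (np.float64(0.5325357193954787), np.float64(0.011758515916995102), np.float64(0.15713339634084844), 6)
1.25 [-0.0038  0.0025]
1.15 [-0.0113  0.0039]
1.05 [-0.0186  0.006 ]
0.95 [-0.0257  0.0088]
0.85 [-0.0323  0.0124]
0.75 [-0.0386  0.0165]
0.65 [-0.0443  0.0213]
0.55 [-0.0495  0.0266]
0.45 [-0.0541  0.0324]
0.35 [-0.058   0.0387]
0.25 [-0.0612  0.0453]
0.15 [-0.0637  0.0522]
0.05 [-0.0655  0.0592]
0 [-0.0661  0.0628]
```

Emit:
{"name": "apply_moves", "arguments": {"motion": [0, 0, 0, -0.045, 0, 0, 0, 0, 0, 0, -0.09, 0, 0, 0, 0, 0, 0, -0.09, 0, 0, 0, 0, 0.04, 0, -0.09, 0, 0, 0, 0, 0.077, -0.001, -0.09, 0, 0, 0, 0, 0.077, -0.001, -0.09, 0, 0, 0, 0, 0.077, -0.001, -0.09, 0, 0, 0, 0, 0.077, -0.001, -0.06, 0, 0, 0, 0, 0.077, -0.001, -0.045, 0, 0, 0, 0, 0.077, -0.001, -0.036, 0, 0, 0, 0, 0.077, -0.001, -0.036, 0, 0, 0, 0, 0.077, -0.001, -0.036, 0, 0, 0]}}

```text
t: 18.2
tcp_pos: [0.5319, 0.0114, 0.1574]
tcp_rot: [-0.0, 0.999, 0.052, -0.0]
ft_force: [-0.0, 0.2, 0.1]
opening: 0.0003
grip_force: 0.0
```

Emit:
{"name": "apply_moves", "arguments": {"motion": [0, -0.004, 0, 0.0025, 0, 0, 0, 0, -0.0115, 0, 0.004, 0, 0, 0, 0, -0.0185, 0, 0.006, 0, 0, 0, 0, -0.0255, 0, 0.009, 0, 0, 0, 0, -0.0255, 0, 0.009, 0, 0, 0]}}

```text
t: 18.62
tcp_pos: [0.5144, 0.0092, 0.1517]
tcp_rot: [0.0, 0.999, 0.052, 0.004]
ft_force: [14.3, 2.5, 0.1]
opening: -0.0
grip_force: 7.0
```

Emit:
{"name": "apply_moves", "arguments": {"motion": [0, -0.007, 0, 0.004, 0, 0, 0, 0, -0.013, 0, 0.0085, 0, 0, 0, 0, -0.019, 0, 0.0135, 0, 0, 0, 0, -0.024, 0, 0.019, 0, 0, 0, 0, -0.0285, 0, 0.025, 0, 0, 0, 0, -0.0285, 0, 0.025, 0, 0, 0]}}

```text
t: 19.12
tcp_pos: [0.4904, 0.0067, 0.1309]
tcp_rot: [0.0, 0.999, 0.052, 0.002]
ft_force: [7.0, 1.0, 1.4]
opening: -0.0003
grip_force: 3.2
```

Emit:
{"name": "apply_moves", "arguments": {"motion": [0, -0.003, 0, 0.0055, 0, 0, 0, 0, -0.006, 0, 0.012, 0, 0, 0, 0, -0.008, 0, 0.019, 0, 0, 0, 0, -0.009, 0, 0.026, 0, 0, 0, 0, -0.009, 0, 0.0285, 0, 0, 0, 0, -0.009, 0, 0.0285, 0, 0, 0]}}

```text
t: 19.62
tcp_pos: [0.4818, 0.0062, 0.1068]
tcp_rot: [-0.0, 0.999, 0.052, -0.0]
ft_force: [-0.6, 0.3, 0.7]
opening: -0.0
grip_force: 0.0
```

Run:
```python
from h import *
o=np.array([.5920,-.0383]);R=Ro.from_euler('z',6,True).as_matrix()[:2,:2]
go()
for n in("scene","top"):
    c=cam(n);P=pts(c);f=(P[...,:2]-o)@R; z=P[...,2]
    l=(f[...,0]<-.06)&(f[...,0]>-.13)&(abs(f[...,1]-.056)<.013)&(z>.02)&(z<.15);print(n,"lever z pct",np.percentile(z[l],[10,50,90]),l.sum())
    for x in(-.04,.04):
        r=(z>.06)&(z<.12)&(abs(f[...,0]-x)<.006)&(f[...,1]>-.02)&(f[...,1]<.12);print(" ring",x,r.sum(),f[r].min(0) if r.any() else 0,f[r].max(0) if r.any() else 0,z[r].max() if r.any() else 0)
```

```text
now [0.4818 0.0062 0.1068] yaw 5.95 f [-0.6  0.3  0.7] t 19.62
scene lever z pct [0.02744333 0.06375277 0.13276251] 323
 ring -0.04 23 [-0.04296764  0.00298522] [-0.03668873  0.04268788] 0.07594041254542189
 ring 0.04 25 [ 0.0387598  -0.00076095] [0.04272797 0.04063303] 0.07702703274799617Traceback (most recent call last):
  File "<stdin>", line 6, in <module>
    return _quantile_unchecked(
        a, q, axis, out, overwrite_input, method, keepdims, weights)
    return _ureduce(a,
                    func=_quantile_ureduce_func,
    ...<5 lines>...
                    overwrite_input=overwrite_input,
                    method=method)
    r = func(a, **kwargs)
    result = _quantile(arr,
                       quantiles=q,
    ...<2 lines>...
                       out=out,
                       weights=wgt)
    slices_having_nans = np.isnan(arr[-1, ...])
                                  ~~~^^^^^^^^^
IndexError: index -1 is out of bounds for axis 0 with size 0
```

The rings are shut on the posts. One gentle press to confirm the lever is fully down, then withdraw and check.

Emit:
{"name": "apply_moves", "arguments": {"motion": [0, -0.005, 0, 0.0005, 0, 0, 0, 0, -0.008, 0, 0.001, 0, 0, 0, 0, -0.008, 0, 0.002, 0, 0, 0, 0, -0.008, 0, 0.0025, 0, 0, 0, 0, -0.008, 0, 0.0025, 0, 0, 0]}}

```text
t: 20.13
tcp_pos: [0.476, 0.0055, 0.106]
tcp_rot: [0.0, 0.999, 0.052, 0.001]
ft_force: [-4.4, 1.2, 17.7]
opening: -0.0001
grip_force: 8.9
```

Emit:
{"name": "apply_moves", "arguments": {"motion": [0, 0, 0, -0.04, 0, 0, 0, 0, 0, 0, -0.08, 0, 0, 0, 0, 0, 0, -0.12, 0, 0, 0, 0, 0, 0, -0.16, 0, 0, 0, 0, 0.05, 0, -0.2, 0, 0, 0, 0, 0.06, 0, -0.2, 0, 0, 0, 0, 0.06, 0, -0.2, 0, 0, 0, 0, 0.06, 0, -0.2, 0, 0, 0, 0, 0.06, 0, -0.2, 0, 0, 0]}}

```text
t: 20.88
tcp_pos: [0.5227, 0.0105, 0.2645]
tcp_rot: [-0.0, 0.999, 0.052, -0.001]
ft_force: [-1.1, 0.4, -0.1]
opening: -0.0001
grip_force: 0.0
```

Run:
```python
from h import *
o=np.array([.5920,-.0383]);R=Ro.from_euler('z',6,True).as_matrix()[:2,:2]
go();c=cam("wrist");P=pts(c);f=(P[...,:2]-o)@R; z=P[...,2]
for x0 in(-.122,-.105,-.09,-.075):
    l=(f[...,0]>x0)&(f[...,0]<x0+.008)&(abs(f[...,1]-.056)<.004);print("lever",x0,np.median(z[l]) if l.any() else None)
for x0 in(-.06,-.03,.022,.05):
    l=(f[...,0]>x0)&(f[...,0]<x0+.008)&(abs(f[...,1])<.006);print("bar",x0,np.median(z[l]) if l.any() else None)
for x in(-.04,.04):
    r=(z>.058)&(z<.1)&(abs(f[...,0]-x)<.007)&(f[...,1]>-.03)&(f[...,1]<.12);print("ring",r.sum(),f[r].min(0),f[r].max(0))
```

```text
now [0.5227 0.0105 0.2645] yaw 5.96 f [-1.1  0.4 -0.1] t 20.88
lever -0.122 0.03356037908903295
lever -0.105 0.03144025433622226
lever -0.09 0.031024528833408276
lever -0.075 0.2384464648414842
bar -0.06 0.28133898178282857
bar -0.03 0.03585310309132226
bar 0.022 0.035767100017237576
bar 0.05 0.035520983229784836
ring 191 [-0.04246131 -0.00026838] [-0.03818005  0.04659619]
ring 247 [ 0.03737531 -0.00103356] [0.04166016 0.04728763]
```

The lever is fully down, the rings are shut on both posts, and the bar is flat at 29.5 mm. Handing in.

```bash
python3 -c "
from workcell import arm
print(arm.hand_in())"
```

```text
the job is handed in; nothing more can be done
None
```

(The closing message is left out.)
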